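# Roll down the cork trackbed

## Robot

A 6-joint arm with a two-finger parallel gripper is mounted at the origin on the work surface. World frame = base frame: x ahead of the robot, y to its left, z up, the work surface at z = 0. Lengths are in m, angles in rad, forces in N, time in s.
With the tool pointing down it reaches from about 0.4 to 0.825 m from the base axis. Payload 7 kg.
Tool frame: the origin (TCP) lies at the very end of the fingers, on their centre line; the grasp point (between the pads) lies 19 mm behind it; z points along the fingers, y is the direction in which the jaws open and shut (so a half turn about z gives the same grasp; the last joint's range is limited). The gripper opens to 85 mm and grips with 20 to 120 N. Pads are 22 mm wide; open, the fingers measure 114 mm over their backs; the gripper's body (76 mm by 85 mm) begins 54 mm behind the grasp point. The pads swing forward as they close: fully open they stand 13 mm farther back than shut.
Start: joints at [-1.013, 0.359, 0.012, 0, -1.224, -0.288], TCP at [0.18, -0.651, 0.231] pointing down, gripper open.
Joint ranges: [-3.07, 3.07], [-1.43, 2.12], [-1.02, 1.25], [-3.03, 1.67], [-3.05, -0], [-3.03, 3.03]. Speed limits (rad/s): [2.39, 2.39, 3.01, 3.14, 3.14, 3.14].

## Interface

Orientations are given as a 3x3 rotation matrix whose columns are the frame's x, y, z axes.
In Python, from station import arm gives the robot as it stands.
- The arm moves only by the tool drive_tool, never from a script. Its argument "moves" is text: rows parted by semicolons, each of 7 numbers parted by spaces: the shift along the world's x, y, z in m, then the turn, a rotation vector about the world's x, y, z in rad, then the closure, from 0 (fully open) to 1 (shut). In form: tx ty tz ax ay az fingers; .... A call has 1 to 12 rows; each row is the pose to reach, as a shift and turn from the pose commanded when the call began; what a row does not reach only later rows make up. A row lasts 1/10 s, in which the tool goes at most 50 mm and 8.59 degrees, less where a joint would pass 70% of its speed; a pose out of reach is approached as far as the arm can. A call with a gripper value outside its range is refused whole. The fingers move at their own pace and stop on an object; "squeeze" is the grip in N (left out, the last holds). Time passes only in rows, so rows that repeat a pose let the fingers close. It gives the time, the measured TCP pose, the force and the opening at its end, in the units of the state.
- arm.get_obs(): the state, without advancing time (a new reading comes with each control period).
- arm.read_camera(name): name is "scene" or "top"; returns a dict with "img" (480x640x3 uint8, red, green, blue), "fx", "fy", "cx", "cy" (pixels), "position" and "rotation" of the camera in the world. Camera axes: x right, y up, looking along -z (the intrinsics and any distortion apply to the point x, -y, -z); pixel columns grow to the right and rows downward; lengths in m; the calibration is good to about 2 mm. A picture is of the moment at which its call begins. There is no depth.
- arm.close_job(): hands the job in, once; it reports no verdict.
The state is a dict: "time": time; "q": joint angles; "dq": joint speeds; "tau": joint torques, N m; "position": TCP position; "tool_rot": TCP orientation; "contact_force": force on the tool from outside, world axes, zero at the start; "wrist_torque": the same for the moment, N m; "width": opening from 0.0 (shut) to 1.0 (fully open).
Only numpy, scipy, OpenCV 4.12 (cv2) and the standard library are available. Lean on these libraries where they do the work, as an engineer would, in place of code of your own. Each camera call takes 0.05 s, during which the arm holds its last target. There are 200 camera calls.

## Task

Bed down the freshly glued cork strip: with your fingertips on top of the white roller, roll it along the cork towards the white hill, turning all the way without skidding, and bring it to rest square across the strip on the last 2 cm of cork before the far end, not over the edge. Keep to the upper part of the roller, never lift it, and take your hand away when done; leave the hill and the other models on the board standing as they are.

Things in the scene. Friction and masses are not known exactly. Their poses are not given: they have to be found in the camera images.
- roller: White plastic cylinder, 56 mm diameter, 150 mm long, 0.24 to 0.46 kg, lying across the strip on the cork. Origin: on its axis at mid-length, 28 mm above the cork; x is its long axis, y and z turn with it (z up at the start). Under a light finger on top it rolls without slip: the finger goes twice as far as the roller. Let go from a slow roll (50 mm/s) it stops within 10 mm.
- cork: Brown cork strip glued to the board, 90 mm wide, 220 mm long, 3 mm thick, fixed. Origin: centre of its underside (12 mm above the cart top). Its y axis runs along the strip towards its far end, the one nearest the hill; the far end is at y = +110 mm, the near end, where the roller starts, at y = -110 mm. Its x axis runs across the strip.
- cork_far_end (a point): Middle of the far end edge of the cork, on its top face (15 mm above the cart top), 220 mm along the strip from the near end. The roller's axis must come to rest 0 to 20 mm before this edge.
- board: Plywood baseboard 360 x 520 mm, 12 mm thick, lying fixed on the grey cart top; a thin pencilled line runs along its length under the cork. Origin: centre of its underside; y along its length towards the hill.
- hill: White polystyrene hill section of stepped layers with a tunnel opening through it in line with the strip, about 240 mm wide across the strip, 106 mm deep, 100 mm high, 70 g, standing loose on the board at least 65 mm beyond the far end of the cork. Origin: centre of its underside, depth along its y.
- cabin: Red resin signal cabin, 62 x 94 mm plus steps to 76 mm on its -y side, 91 mm high over its chimney, loose on the board beside the strip, on the side away from the robot. Origin: centre of its underside.
- hut: Brass miniature lamp hut with a pitched roof, 36 x 40 mm, 41 mm high, loose on the board beside the strip, on the robot's side. Origin: centre of its underside.
- lorry: Cream die-cast delivery lorry, 30 mm wide, 86 mm long along its y, 41 mm high, loose on the board beside the strip, on the robot's side. Origin: centre of its underside.
Things that resemble listed ones, but are neither listed nor needed, are in the scene too. What is shaped like the roller but orange or purple is not meant. Of the things that look like the cabin, the larger one is meant.

How it is judged:
On the way, in this order (a step that is already met when the one before it is completed fails the run):
1. the roller has turned about a fifth of a turn while travelling 20 to 55 mm (it rolls, it does not skid) (angle between roller's own z axis and vertical above 1.2 rad and distance of roller from where it was at the start of the episode between 0.02 and 0.055 m).
2. the roller has turned nearly half over while travelling 65 to 100 mm (angle between roller's own z axis and vertical above 2.75 rad and distance of roller from where it was at the start of the episode between 0.062 and 0.1 m).
3. the roller has turned about two thirds of a turn while travelling 100 to 140 mm (angle between roller's own z axis and vertical below 2.05 rad and distance of roller from where it was at the start of the episode between 0.1 and 0.14 m).
At the end, for the whole second after the job is handed in: Roller at rest on the cork, its axis 0 to 20 mm (1 mm grace) before the far end edge, its middle within 25 mm of the strip's centre line, within 9 degrees of square across it; hill, cabin, hut and lorry upright within 8 mm of where they were (y of roller in the frame of cork between 0.089 and 0.111 m and x of roller in the frame of cork between -0.025 and 0.025 m and z of roller in the frame of cork between 0.028 and 0.034 m and angle between the x axis of roller and the x axis of cork, either way round below 0.16 rad and linear speed of roller below 0.01 m/s and angular speed of roller below 0.3 rad/s and distance of each of cabin, hut, hill, lorry from where it was at the start of the episode below 0.008 m and angle between each of cabin, hut, hill, lorry's own z axis and vertical below 0.15 rad); the robot touches nothing.
It fails at once if the roller is lifted off the cork (z of roller in the frame of cork above 0.037 m).
It fails at once if the roller runs off the far end of the cork (y of roller in the frame of cork above 0.122 m).
It fails at once if the roller is pushed low down from behind instead of on its upper part (fingertips below about its axis) (contact force between the fingers and roller above 1 N and z of the grasp point in the frame of cork below 0.046 m).
It fails at once if the roller touches the hill (contact force between roller and hill above 0.3 N).
It fails at once if a model piece on the board is knocked (distance of any of cabin, hut, hill, lorry from where it was at the start of the episode above 0.012 m).
It also fails if it takes over 53 s, if anything falls off the work surface, if the arm or the gripper's body presses on something with over 40 N, if the wrist force passes 120 N, or if a joint passes its speed limit or range.

## Working session

There is one attempt and no reset: what is moved stays moved. The work goes in short steps, Python scripts to look and compute and a tool call to move; the robot and the scene stay as the last step left them, time stands still between calls to the robot, and variables do not carry over. Pictures are saved under pics/ and viewed, on a budget of 10 in all, crops included, one or two more only if the job needs it, and the job is handed in when it is done.

Besides the shell and the picture viewer there is one more tool, called after "Request:" as name(argument=value, ...) on one line, values as JSON. drive_tool: Moves the arm, as the interface text tells. Its arguments: {"type":"object","properties":{"moves":{"type":"string"},"squeeze":{"type":"number"}},"required":["moves"]}

```bash
mkdir -p pics; cat > h.py <<'E'
from station import arm
import cv2, numpy as np
def shot(n,f=None):
    c=arm.read_camera(n)
    if f: cv2.imwrite('pics/'+f,c['img'][:,:,::-1])
    return c
def ray(c,u,v,z):
    k=c.get('dist',c.get('distortion'))
    x,y=(u-c['cx'])/c['fx'],(v-c['cy'])/c['fy']
    d=np.array(c['rotation'])@np.array([x,-y,-1]); p=np.array(c['position'])
    return p+d*(z-p[2])/d[2]
E
python3 - <<'E'
from h import *
for n in('scene','top'):
    c=shot(n,n+'1.png'); print({k:(v if k!='img' else 0) for k,v in c.items()})
print(arm.get_obs())
E
```

```text
{'img': 0, 'fx': 519.5067465435942, 'fy': 519.5067465435942, 'cx': 317.7378099856664, 'cy': 245.46478318634945, 'position': array([ 1.03903302, -0.32117322,  0.84661071]), 'rotation': array([[ 0.55091833, -0.63919867,  0.53657623],
       [ 0.83447462,  0.43106352, -0.34327301],
       [-0.01187879,  0.63687464,  0.77087586]])}
{'img': 0, 'fx': 535.2094389817273, 'fy': 535.2094389817273, 'cx': 312.4973245965832, 'cy': 244.3111550852945, 'position': array([0.42164432, 0.00382699, 1.03084755]), 'rotation': array([[ 1.56542275e-03,  9.94789461e-01, -1.01938596e-01],
       [-9.99958862e-01,  6.46441155e-04, -9.04746137e-03],
       [-8.93442192e-03,  1.01948565e-01,  9.94749549e-01]])}
{'time': 0.1, 'q': array([-1.01293854e+00,  3.59288566e-01,  1.11758262e-02, -3.09120789e-04,
       -1.22409477e+00, -2.88107897e-01]), 'dq': array([-0.00043263, -0.00285404,  0.00180811,  0.00086548, -0.00108617,
        0.00200435]), 'tau': array([-1.35001825e-03, -5.84767127e+01,  2.94110477e+01,  6.95450038e+00,
       -3.12965880e-03, -7.74760906e-06]), 'position': array([ 0.17975287, -0.65019213,  0.23048556]), 'tool_rot': array([[-9.63865590e-01, -2.66388578e-01, -5.00376293e-04],
       [-2.66389020e-01,  9.63864651e-01,  1.35112018e-03],
       [ 1.22372037e-04,  1.43559300e-03, -9.99998962e-01]]), 'contact_force': array([ 0.73023547, -0.00465208,  0.57205093]), 'wrist_torque': array([-0.00188168, -0.04691465,  0.00329686]), 'width': 1.0025265888598798}
```

View pics/scene1.png

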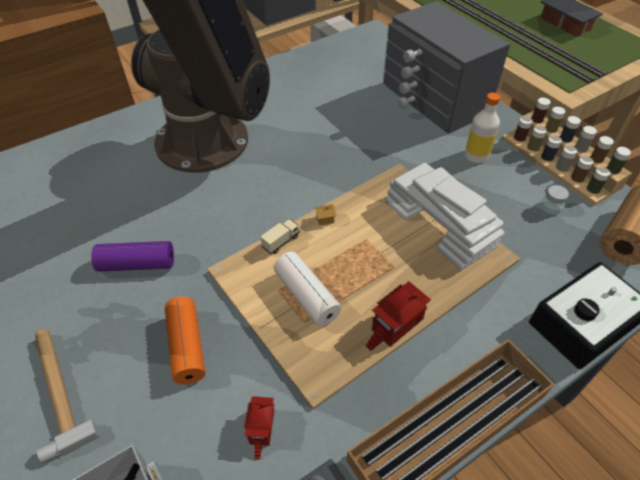

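View pics/top1.png

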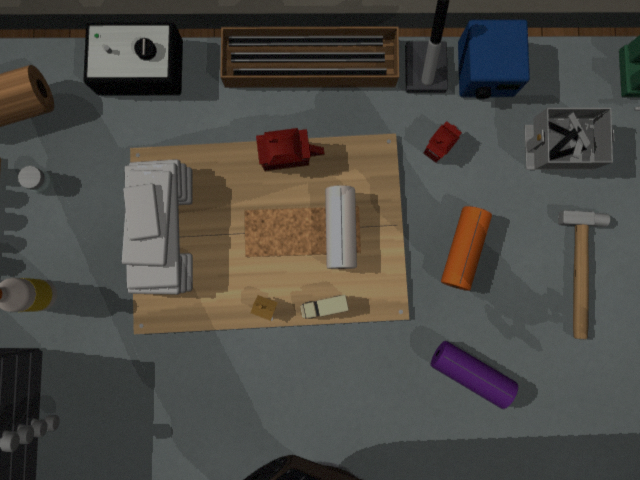

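Scene: the roller is the white cylinder at top-view (341,227), the cork runs from about (245,232) to (360,232), and the hill is at (155,227). The cabin (285,148), hut (263,307) and lorry (325,307) flank it. Next I measure them.

```bash
cat >> h.py <<'E'
def roller(c,box=(190,170,400,285),z=.043):
    x0,y0,x1,y1=box; im=c['img'][y0:y1,x0:x1]
    h=cv2.cvtColor(im,cv2.COLOR_RGB2HSV)
    m=((h[...,1]<45)&(h[...,2]>90)).astype(np.uint8)
    m=cv2.morphologyEx(m,cv2.MORPH_CLOSE,np.ones((7,7)))
    cs,_=cv2.findContours(m,cv2.RETR_EXTERNAL,cv2.CHAIN_APPROX_NONE)
    k=max(cs,key=cv2.contourArea)
    b=cv2.boxPoints(cv2.minAreaRect(k))+[x0,y0]
    return b,np.array([ray(c,u,v,z) for u,v in b])
def rep(P):
    c=P.mean(0); e=max((P[1]-P[0],P[2]-P[1]),key=np.linalg.norm); s=min((P[1]-P[0],P[2]-P[1]),key=np.linalg.norm)
    return c.round(4), np.linalg.norm(e).round(4),np.linalg.norm(s).round(4), np.degrees(np.arctan2(e[1],e[0])).round(2)
E
python3 - <<'E'
from h import *
c=shot('top'); b,P=roller(c); print('roller',b.round(),rep(P))
im=c['img']; h=cv2.cvtColor(im,cv2.COLOR_RGB2HSV)
print('cork hsv',np.median(h[215:250,255:320].reshape(-1,3),0),'wood',np.median(h[170:200,200:250].reshape(-1,3),0))
def obj(m,box,z,name):
    x0,y0,x1,y1=box; m=m[y0:y1,x0:x1].astype(np.uint8)
    m=cv2.morphologyEx(m,cv2.MORPH_CLOSE,np.ones((9,9))); m=cv2.morphologyEx(m,cv2.MORPH_OPEN,np.ones((5,5)))
    k=max(cv2.findContours(m,0,1)[0],key=cv2.contourArea)
    b=cv2.boxPoints(cv2.minAreaRect(k))+[x0,y0]
    P=np.array([ray(c,u,v,z) for u,v in b]); print(name,b.round().tolist(),rep(P)); print(P.round(3)[:,:2].tolist())
obj((h[...,0]<16)&(h[...,1]>115),(200,190,325,270),.015,'cork')
obj((h[...,0]<8)|(h[...,0]>172),(245,115,330,175),.06,'cabin')
obj((h[...,1]<45)&(h[...,2]>90),(110,150,200,300),.08,'hill')
for n,u,v,z in (('boardTL',130,147,.012),('boardTR',397,135,.012),('pencil l',196,234,.012),('pencil r',402,229,.012),('hut',263,307,.03),('lorryTL',302,304,.04),('lorryTR',347,296,.04)): print(n,ray(c,u,v,z).round(3))
E
```

```text
roller [[326. 186.]
 [354. 186.]
 [354. 267.]
 [326. 267.]] (array([ 0.5568, -0.0383,  0.043 ]), np.float64(0.152), np.float64(0.0525), np.float64(179.64))
cork hsv [ 15. 133. 126.] wood [ 17. 109.  84.]
cork [[244.0, 209.0], [324.0, 207.0], [325.0, 254.0], [245.0, 256.0]] (array([0.5506, 0.0667, 0.015 ]), np.float64(0.1546), np.float64(0.0914), np.float64(-88.21))
[[0.594, 0.146], [0.599, -0.009], [0.507, -0.012], [0.502, 0.142]]
cabin [[255.0, 132.0], [320.0, 124.0], [325.0, 162.0], [260.0, 171.0]] (array([0.7028, 0.055 , 0.06  ]), np.float64(0.1222), np.float64(0.0742), np.float64(-82.75))
[[0.732, 0.12], [0.747, -0.001], [0.674, -0.01], [0.658, 0.11]]
hill [[122.0, 160.0], [190.0, 160.0], [190.0, 293.0], [122.0, 293.0]] (array([0.5526, 0.2938, 0.08  ]), np.float64(0.241), np.float64(0.1241), np.float64(-178.57))
[[0.673, 0.36], [0.673, 0.236], [0.432, 0.23], [0.432, 0.351]]
boardTL [0.717 0.37  0.012]
boardTR [ 0.741 -0.152  0.012]
pencil l [0.546 0.237 0.012]
pencil r [ 0.556 -0.158  0.012]
hut [0.407 0.105 0.03 ]
lorryTL [0.413 0.032 0.04 ]
lorryTR [ 0.428 -0.051  0.04 ]
```

Request:
drive_tool(moves="0.377 0.605 -0.09 0 0 1.31 0;0.377 0.605 -0.09 0 0 1.31 0;0.377 0.605 -0.09 0 0 1.31 0;0.377 0.605 -0.09 0 0 1.31 0;0.377 0.605 -0.09 0 0 1.31 0;0.377 0.605 -0.09 0 0 1.31 0;0.377 0.605 -0.09 0 0 1.31 0;0.377 0.605 -0.09 0 0 1.31 0;0.377 0.605 -0.09 0 0 1.31 0;0.377 0.605 -0.09 0 0 1.31 0;0.377 0.605 -0.09 0 0 1.31 0;0.377 0.605 -0.09 0 0 1.31 0")

```text
time: 1.35
position: [0.4953, -0.1433, 0.1561]
tool_rot: [[0.009, -1.0, 0.0], [-1.0, -0.009, 0.0], [-0.0, -0.0, -1.0]]
contact_force: [1.2, -0.4, -0.5]
width: 0.998
```

Request:
drive_tool(moves="0.04 0.06 -0.02 0 0 0 0;0.0617 0.0953 -0.056 0 0 0 0;0.0617 0.0953 -0.056 0 0 0 0;0.0617 0.0953 -0.056 0 0 0 0;0.0617 0.0953 -0.056 0 0 0 0")

```text
time: 1.85
position: [0.556, -0.0497, 0.0994]
tool_rot: [[0.01, -1.0, -0.002], [-1.0, -0.01, -0.0], [0.0, 0.002, -1.0]]
contact_force: [-0.8, -0.1, -0.9]
width: 1.0
```

```bash
python3 - <<'E'
from h import *
o=arm.get_obs(); print(o['position'],o['contact_force'],o['time'])
c=shot('scene','s2.png'); t=shot('top')
im=cv2.resize(c['img'][200:360,220:420],(800,640))[:600]
cv2.imwrite('pics/s2c.png',im[:,:,::-1])
E
```

```text
[ 0.55603945 -0.04969983  0.09944762] [-0.78202141 -0.10093511 -0.87402693] 1.85
```

View pics/s2c.png

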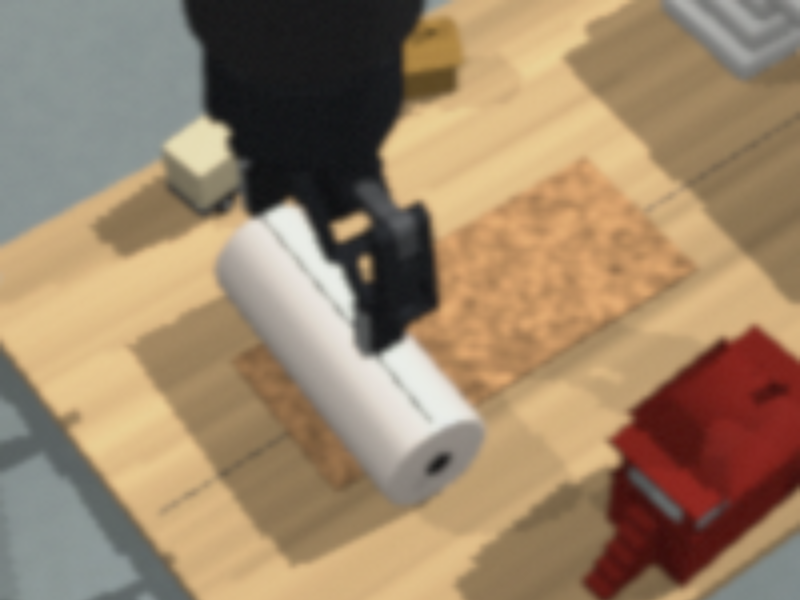

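The crop shows the fingers open above the roller's top, with the tip at crop (370,350). The black line along the top of the roller will show its turning. I'll descend step by step.

Request:
drive_tool(moves="0.001 0 -0.01 0 0 0 0;0.001 0 -0.02 0 0 0 0;0.001 0 -0.024 0 0 0 0;0.001 0 -0.027 0 0 0 0;0.001 0 -0.029 0 0 0 0;0.001 0 -0.029 0 0 0 0")

```text
time: 2.55
position: [0.5573, -0.0501, 0.0709]
tool_rot: [[0.009, -1.0, -0.0], [-1.0, -0.009, -0.0], [0.0, 0.0, -1.0]]
contact_force: [1.0, -0.5, 0.7]
width: 1.0
```

Request:
drive_tool(moves="0 0 -0.002 0 0 0 0;0 0 -0.004 0 0 0 0;0 0 -0.006 0 0 0 0;0 0 -0.008 0 0 0 0;0 0 -0.009 0 0 0 0")

```text
time: 3.05
position: [0.5573, -0.0501, 0.0619]
tool_rot: [[0.009, -1.0, -0.0], [-1.0, -0.009, -0.0], [0.0, 0.0, -1.0]]
contact_force: [-0.4, 0.4, 0.5]
width: 0.998
```

Request:
drive_tool(moves="0 0 -0.001 0 0 0 0;0 0 -0.002 0 0 0 0;0 0 -0.003 0 0 0 0;0 0 -0.003 0 0 0 0")

```text
time: 3.45
position: [0.5573, -0.0501, 0.059]
tool_rot: [[0.009, -1.0, -0.0], [-1.0, -0.009, -0.0], [0.0, 0.0, -1.0]]
contact_force: [0.5, 0.2, -0.0]
width: 1.003
```

Request:
drive_tool(moves="0 0 -0.001 0 0 0 0;0 0 -0.001 0 0 0 0;0 0 -0.001 0 0 0 0")

```text
time: 3.75
position: [0.5574, -0.0501, 0.0582]
tool_rot: [[0.009, -1.0, 0.0], [-1.0, -0.009, 0.0], [-0.0, -0.0, -1.0]]
contact_force: [0.4, 1.2, -0.2]
width: 0.999
```

Request:
drive_tool(moves="0 0 -0.0005 0 0 0 0;0 0 -0.001 0 0 0 0;0 0 -0.001 0 0 0 0")

```text
time: 4.05
position: [0.5575, -0.0501, 0.0575]
tool_rot: [[0.009, -1.0, 0.0], [-1.0, -0.009, -0.0], [0.0, -0.0, -1.0]]
contact_force: [-0.4, -0.6, 3.5]
width: 1.001
```

Request:
drive_tool(moves="0 0.002 -0.0003 0 0 0 0;0 0.006 -0.0003 0 0 0 0;0 0.011 -0.0003 0 0 0 0;0 0.016 -0.0003 0 0 0 0;0 0.021 -0.0003 0 0 0 0;0 0.026 -0.0003 0 0 0 0;0 0.031 -0.0003 0 0 0 0;0 0.035 -0.0003 0 0 0 0;0 0.038 -0.0003 0 0 0 0;0 0.04 -0.0003 0 0 0 0;0 0.04 -0.0003 0 0 0 0")

```text
time: 5.15
position: [0.557, -0.0099, 0.0576]
tool_rot: [[0.009, -1.0, -0.0], [-1.0, -0.009, -0.0], [0.0, 0.0, -1.0]]
contact_force: [-4.8, 0.1, 10.2]
width: 0.999
```

```bash
python3 - <<'E'
from h import *
c=shot('scene')
im=cv2.resize(c['img'][200:350,220:420],(800,600))
cv2.imwrite('pics/s3c.png',im[:,:,::-1])
E
```

```text
(no output)
```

View pics/s3c.png

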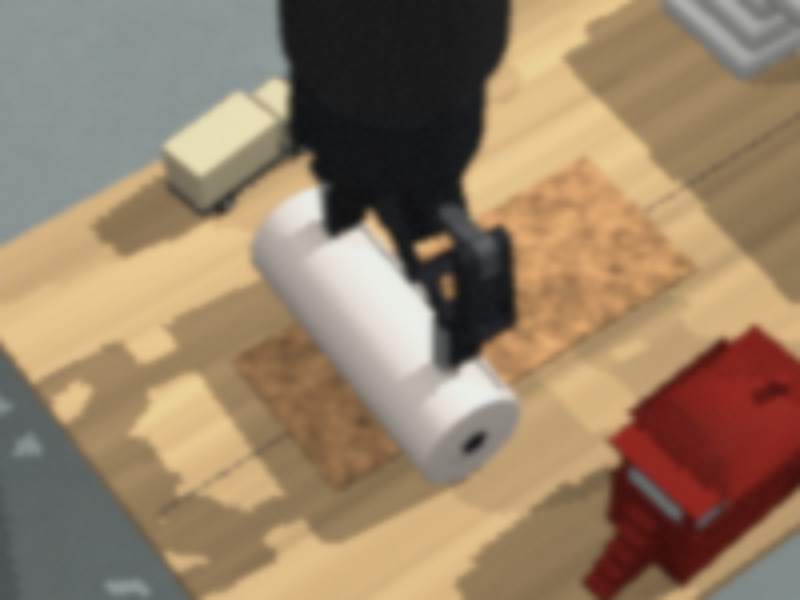

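The roller rolled about 20 mm forward: its line has moved to the front edge and its end is at crop (475,440). Now I lift, go back and do the next stroke.

Request:
drive_tool(moves="0 0 0.003 0 0 0 0;0 -0.002 0.008 0 0 0 0;0 -0.012 0.01 0 0 0 0;0 -0.02 0.008 0 0 0 0;0 -0.02 0.004 0 0 0 0;0 -0.02 0.0015 0 0 0 0;0 -0.02 0.0003 0 0 0 0;0 -0.02 0.0001 0 0 0 0")

```text
time: 6.0
position: [0.5572, -0.0303, 0.0572]
tool_rot: [[0.009, -1.0, -0.001], [-1.0, -0.009, -0.001], [0.001, 0.001, -1.0]]
contact_force: [-3.0, -1.0, 9.3]
width: 1.002
```

Request:
drive_tool(moves="0 0.002 0 0 0 0 0;0 0.006 0 0 0 0 0;0 0.011 0 0 0 0 0;0 0.016 0 0 0 0 0;0 0.021 0 0 0 0 0;0 0.026 0 0 0 0 0;0 0.031 0 0 0 0 0;0 0.036 0 0 0 0 0;0 0.039 0 0 0 0 0;0 0.041 0 0 0 0 0;0 0.041 0.001 0 0 0 0;0 0.041 0.008 0 0 0 0")

```text
time: 7.2
position: [0.5567, 0.011, 0.0643]
tool_rot: [[0.009, -1.0, -0.002], [-1.0, -0.009, -0.0], [0.0, 0.002, -1.0]]
contact_force: [-0.9, 0.3, -0.4]
width: 1.003
```

Request:
drive_tool(moves="0 -0.02 0.04 0 0 0 0;0 -0.06 0.06 0 0 0 0;0 -0.1 0.06 0 0 0 0;0 -0.12 0.06 0 0 0 0;0 -0.12 0.06 0 0 0 0")

```text
time: 7.7
position: [0.5572, -0.1113, 0.1252]
tool_rot: [[0.006, -1.0, 0.0], [-1.0, -0.006, -0.0], [0.0, -0.0, -1.0]]
contact_force: [0.4, 0.2, -0.4]
width: 0.999
```

```bash
python3 - <<'E'
from h import *
print(arm.get_obs()['position'],arm.get_obs()['time'])
c=shot('top','t4.png'); b,P=roller(c); print(b.round(),rep(P))
im=cv2.resize(c['img'][120:320,180:420],(720,600)); cv2.imwrite('pics/t4c.png',im[:,:,::-1])
E
```

```text
[ 0.55723728 -0.11130948  0.12524611] 7.7
[[304. 227.]
 [333. 227.]
 [333. 268.]
 [304. 268.]] (array([0.5171, 0.0017, 0.043 ]), np.float64(0.0764), np.float64(0.054), np.float64(179.87))
```

View pics/t4c.png

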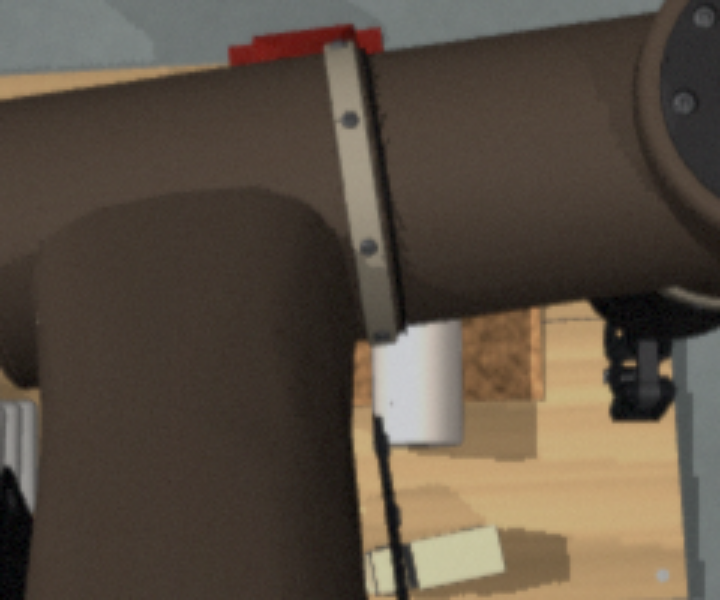

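The top view (crop) shows the roller square at about y=0.002 m; the rest is hidden by the arm. So it has rolled 40 mm for 81 mm of finger travel. I'll carry on with strokes.

Request:
drive_tool(moves="0 0.05 -0.03 0 0 0 0;0 0.09 -0.05 0 0 0 0;0 0.101 -0.06 0 0 0 0;0 0.101 -0.065 0 0 0 0;0 0.101 -0.067 0 0 0 0;0 0.101 -0.0677 0 0 0 0;0 0.101 -0.0677 0 0 0 0")

```text
time: 8.45
position: [0.5576, -0.0087, 0.0578]
tool_rot: [[0.008, -1.0, 0.001], [-1.0, -0.008, 0.0], [-0.0, -0.001, -1.0]]
contact_force: [-0.5, -0.7, 0.6]
width: 1.008
```

Request:
drive_tool(moves="0 0.002 0 0 0 0 0;0 0.006 0 0 0 0 0;0 0.011 0 0 0 0 0;0 0.016 0 0 0 0 0;0 0.021 0 0 0 0 0;0 0.026 0 0 0 0 0;0 0.031 0 0 0 0 0;0 0.036 0 0 0 0 0;0 0.039 0 0 0 0 0;0 0.041 0 0 0 0 0;0 0.041 0 0 0 0 0")

```text
time: 9.55
position: [0.5572, 0.0333, 0.0575]
tool_rot: [[0.009, -1.0, -0.0], [-1.0, -0.009, 0.0], [-0.0, 0.0, -1.0]]
contact_force: [-4.0, 0.7, 5.9]
width: 1.007
```

Request:
drive_tool(moves="0 0 0.003 0 0 0 0;0 -0.002 0.008 0 0 0 0;0 -0.013 0.01 0 0 0 0;0 -0.022 0.008 0 0 0 0;0 -0.022 0.004 0 0 0 0;0 -0.022 0.0015 0 0 0 0;0 -0.022 0.0003 0 0 0 0;0 -0.022 0 0 0 0 0")

```text
time: 10.35
position: [0.5572, 0.0108, 0.0573]
tool_rot: [[0.009, -1.0, -0.001], [-1.0, -0.009, -0.001], [0.001, 0.001, -1.0]]
contact_force: [-2.1, 0.1, 6.6]
width: 0.999
```

Request:
drive_tool(moves="0 0.002 0 0 0 0 0;0 0.006 0 0 0 0 0;0 0.011 0 0 0 0 0;0 0.016 0 0 0 0 0;0 0.021 0 0 0 0 0;0 0.026 0 0 0 0 0;0 0.031 0 0 0 0 0;0 0.036 0 0 0 0 0;0 0.039 0 0 0 0 0;0 0.041 0 0 0 0 0;0 0.041 0 0 0 0 0")

```text
time: 11.45
position: [0.5566, 0.0522, 0.0576]
tool_rot: [[0.01, -1.0, -0.001], [-1.0, -0.01, -0.001], [0.001, 0.001, -1.0]]
contact_force: [-5.2, 0.0, 8.7]
width: 1.001
```

```bash
python3 - <<'E'
from h import *
c=shot('scene')
im=cv2.resize(c['img'][190:340,240:440],(800,600))
cv2.imwrite('pics/s5c.png',im[:,:,::-1])
E
```

```text
(no output)
```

View pics/s5c.png

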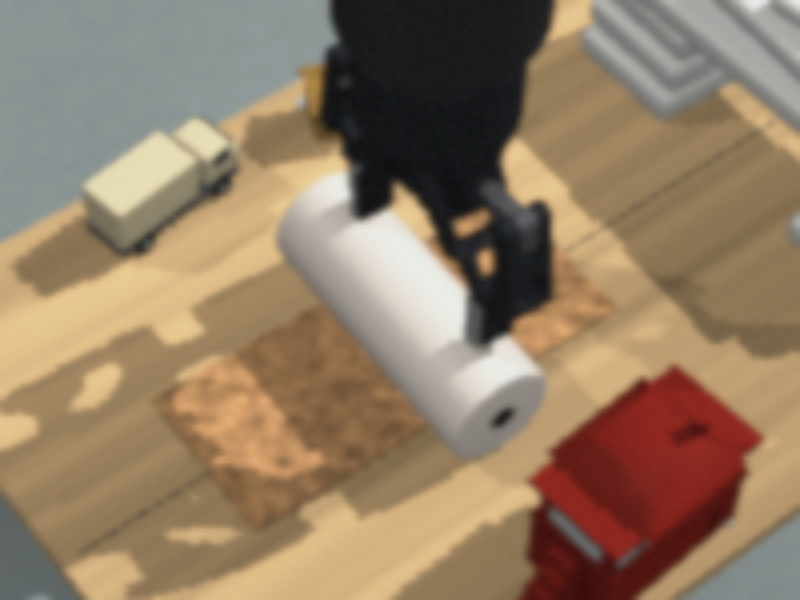

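```bash
python3 - <<'E'
from h import *
c=shot('scene')
for n,u,v,z in (('hub0',329.5,315.5,.043),('hub now',365.5,293.75,.043),('far R',393.75,267,.015),('far L',365.5,239,.015),('near L',279,290,.015),('near R',305.5,322,.015)): print(n,ray(c,u,v,z).round(4))
E
```

```text
hub0 [ 0.6284 -0.0361  0.043 ]
hub now [0.6267 0.0462 0.043 ]
far R [0.592  0.1446 0.015 ]
far L [0.5015 0.1418 0.015 ]
near L [ 0.5117 -0.075   0.015 ]
near R [ 0.6009 -0.0709  0.015 ]
```

The picture shows the roller 82 mm along, square, with its hub at crop (502,415). Both views put the cork's far edge at y≈0.143, so the target axis is y≈0.134, about 88 mm further on.

Request:
drive_tool(moves="0 0 0.003 0 0 0 0;0 -0.002 0.008 0 0 0 0;0 -0.013 0.01 0 0 0 0;0 -0.019 0.008 0 0 0 0;0 -0.019 0.004 0 0 0 0;0 -0.019 0.0015 0 0 0 0;0 -0.019 0.0003 0 0 0 0;0 -0.019 0.0001 0 0 0 0")

```text
time: 12.35
position: [0.5572, 0.0328, 0.0575]
tool_rot: [[0.009, -1.0, -0.001], [-1.0, -0.009, -0.001], [0.001, 0.001, -1.0]]
contact_force: [-2.5, 0.8, 6.0]
width: 1.001
```

Request:
drive_tool(moves="0 0.002 0 0 0 0 0;0 0.006 0 0 0 0 0;0 0.011 0 0 0 0 0;0 0.016 0 0 0 0 0;0 0.021 0 0 0 0 0;0 0.026 0 0 0 0 0;0 0.031 0 0 0 0 0;0 0.036 0 0 0 0 0;0 0.041 0 0 0 0 0;0 0.043 0 0 0 0 0;0 0.044 0 0 0 0 0;0 0.044 0 0 0 0 0")

```text
time: 13.55
position: [0.5567, 0.0771, 0.0574]
tool_rot: [[0.009, -1.0, -0.001], [-1.0, -0.009, -0.0], [0.0, 0.001, -1.0]]
contact_force: [-3.7, -0.0, 6.1]
width: 0.997
```

Request:
drive_tool(moves="0 0 0.003 0 0 0 0;0 -0.002 0.008 0 0 0 0;0 -0.013 0.01 0 0 0 0;0 -0.022 0.008 0 0 0 0;0 -0.022 0.004 0 0 0 0;0 -0.022 0.0015 0 0 0 0;0 -0.022 0.0003 0 0 0 0;0 -0.022 0.0001 0 0 0 0")

```text
time: 14.35
position: [0.5572, 0.0548, 0.0575]
tool_rot: [[0.009, -1.0, -0.001], [-1.0, -0.009, -0.001], [0.001, 0.001, -1.0]]
contact_force: [-2.6, 0.0, 5.8]
width: 0.996
```

Request:
drive_tool(moves="0 0.002 0 0 0 0 0;0 0.006 0 0 0 0 0;0 0.011 0 0 0 0 0;0 0.016 0 0 0 0 0;0 0.021 0 0 0 0 0;0 0.026 0 0 0 0 0;0 0.031 0 0 0 0 0;0 0.036 0 0 0 0 0;0 0.041 0 0 0 0 0;0 0.043 0 0 0 0 0;0 0.044 0 0 0 0 0;0 0.044 0 0 0 0 0")

```text
time: 15.55
position: [0.5568, 0.0991, 0.0575]
tool_rot: [[0.009, -1.0, -0.001], [-1.0, -0.009, -0.0], [0.0, 0.001, -1.0]]
contact_force: [-3.1, 0.2, 5.4]
width: 1.0
```

```bash
python3 - <<'E'
from h import *
c=shot('scene')
im=cv2.resize(c['img'][170:320,270:470],(800,600))
cv2.imwrite('pics/s6c.png',im[:,:,::-1])
E
```

```text
(no output)
```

View pics/s6c.png

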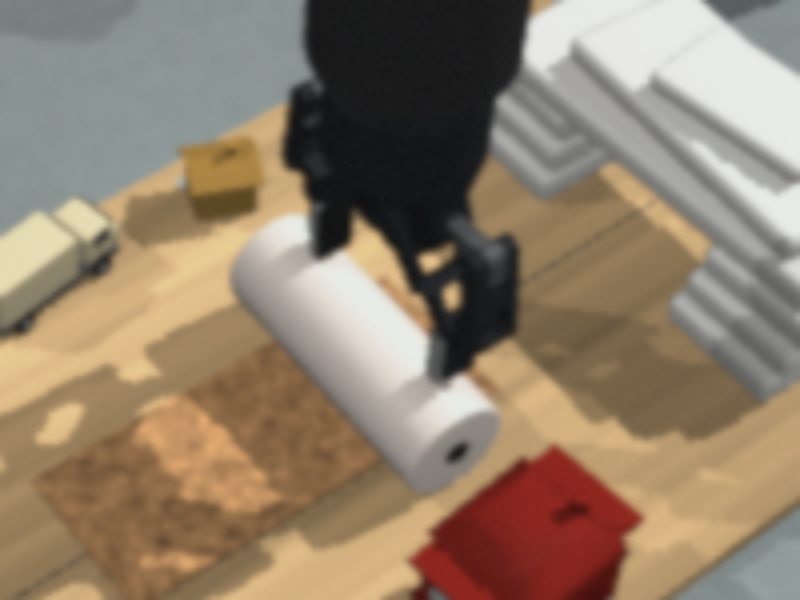

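Request:
drive_tool(moves="0 0 0.003 0 0 0 0;0 -0.002 0.008 0 0 0 0;0 -0.013 0.01 0 0 0 0;0 -0.022 0.008 0 0 0 0;0 -0.022 0.004 0 0 0 0;0 -0.022 0.0015 0 0 0 0;0 -0.022 0.0003 0 0 0 0;0 -0.022 0.0001 0 0 0 0")

```text
time: 16.4
position: [0.5572, 0.0768, 0.0575]
tool_rot: [[0.009, -1.0, -0.001], [-1.0, -0.009, -0.0], [0.0, 0.001, -1.0]]
contact_force: [-1.5, 0.5, 4.1]
width: 0.998
```

Request:
drive_tool(moves="0 0.002 0 0 0 0 0;0 0.006 0 0 0 0 0;0 0.011 0 0 0 0 0;0 0.016 0 0 0 0 0;0 0.021 0 0 0 0 0;0 0.026 0 0 0 0 0;0 0.031 0 0 0 0 0;0 0.036 0 0 0 0 0;0 0.041 0 0 0 0 0;0 0.043 0 0 0 0 0;0 0.044 0 0 0 0 0;0 0.044 0 0 0 0 0")

```text
time: 17.6
position: [0.5573, 0.1211, 0.0575]
tool_rot: [[0.009, -1.0, -0.0], [-1.0, -0.009, -0.0], [0.0, 0.0, -1.0]]
contact_force: [-3.8, 0.3, 4.3]
width: 1.001
```

```bash
python3 - <<'E'
from h import *
c=shot('scene')
print('prev hub',ray(c,384.25,283,.043))
im=cv2.resize(c['img'][160:310,280:480],(800,600))
cv2.imwrite('pics/s7c.png',im[:,:,::-1])
E
```

```text
prev hub [0.62676702 0.09021499 0.043     ]
```

View pics/s7c.png

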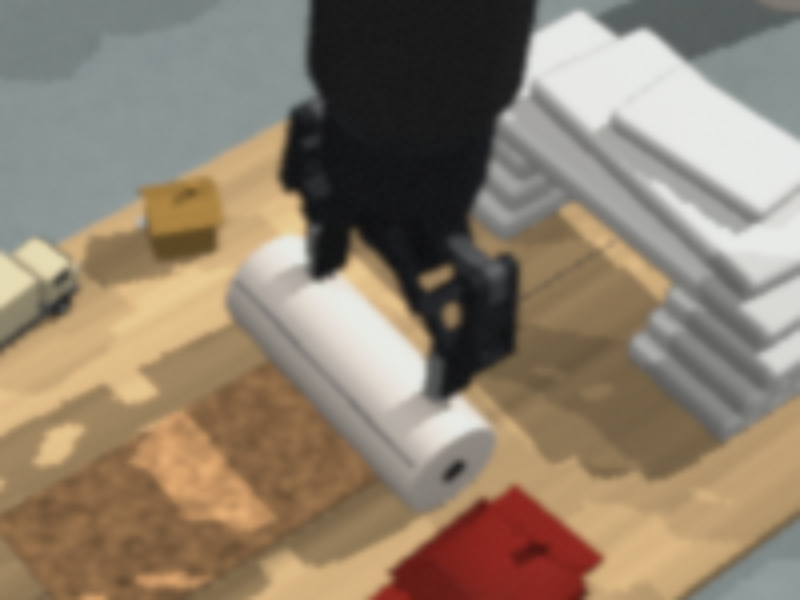

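The roller's hub at crop (455,470) puts it at y≈0.112, and its line shows it has turned as expected. The last stroke is 42 mm, about 21 mm of roller travel, with a gentle stop.

Request:
drive_tool(moves="0 0 0.003 0 0 0 0;0 -0.002 0.008 0 0 0 0;0 -0.013 0.01 0 0 0 0;0 -0.022 0.008 0 0 0 0;0 -0.022 0.004 0 0 0 0;0 -0.022 0.0015 0 0 0 0;0 -0.022 0.0003 0 0 0 0;0 -0.022 0.0001 0 0 0 0")

```text
time: 18.45
position: [0.5572, 0.0989, 0.0575]
tool_rot: [[0.009, -1.0, -0.001], [-1.0, -0.009, -0.0], [0.0, 0.001, -1.0]]
contact_force: [-1.2, -0.2, 4.1]
width: 1.0
```

Request:
drive_tool(moves="0 0.002 0 0 0 0 0;0 0.006 0 0 0 0 0;0 0.011 0 0 0 0 0;0 0.016 0 0 0 0 0;0 0.021 0 0 0 0 0;0 0.026 0 0 0 0 0;0 0.031 0 0 0 0 0;0 0.035 0 0 0 0 0;0 0.039 0 0 0 0 0;0 0.041 0 0 0 0 0;0 0.042 0 0 0 0 0;0 0.042 0 0 0 0 0")

```text
time: 19.65
position: [0.5574, 0.1412, 0.0577]
tool_rot: [[0.009, -1.0, -0.0], [-1.0, -0.009, 0.0], [-0.0, 0.0, -1.0]]
contact_force: [-2.6, 0.2, 4.1]
width: 1.003
```

```bash
python3 - <<'E'
from h import *
c=shot('scene')
print('prev hub',ray(c,393.75,277.5,.043))
E
```

```text
prev hub [0.62672705 0.1131427  0.043     ]
```

Request:
drive_tool(moves="0 0 0.001 0 0 0 0;0 0 0.004 0 0 0 0;0 0 0.03 0 0 0 0;0 0 0.07 0 0 0 0;0 -0.04 0.1 0 0 0 0;0 -0.09 0.1 0 0 0 0;0 -0.14 0.1 0 0 0 0;0 -0.19 0.1 0 0 0 0;0 -0.24 0.1 0 0 0 0;0 -0.29 0.1 0 0 0 0;0 -0.33 0.1 0 0 0 0;0 -0.33 0.1 0 0 0 0")

```text
time: 20.9
position: [0.5569, -0.1934, 0.1574]
tool_rot: [[0.004, -1.0, -0.0], [-1.0, -0.004, -0.001], [0.001, 0.0, -1.0]]
contact_force: [-0.3, 0.9, -0.2]
width: 0.998
```

```bash
python3 - <<'E'
from h import *
c=shot('scene'); cv2.imwrite('pics/s8c.png',cv2.resize(c['img'][150:330,230:470],(800,600))[:,:,::-1])
t=shot('top','t8.png'); b,P=roller(t,(200,170,400,285)); print(b.round(),rep(P))
E
```

```text
[[235. 187.]
 [264. 187.]
 [264. 269.]
 [235. 269.]] (array([0.554 , 0.1303, 0.043 ]), np.float64(0.154), np.float64(0.0545), np.float64(-179.38))
```

View pics/s8c.png

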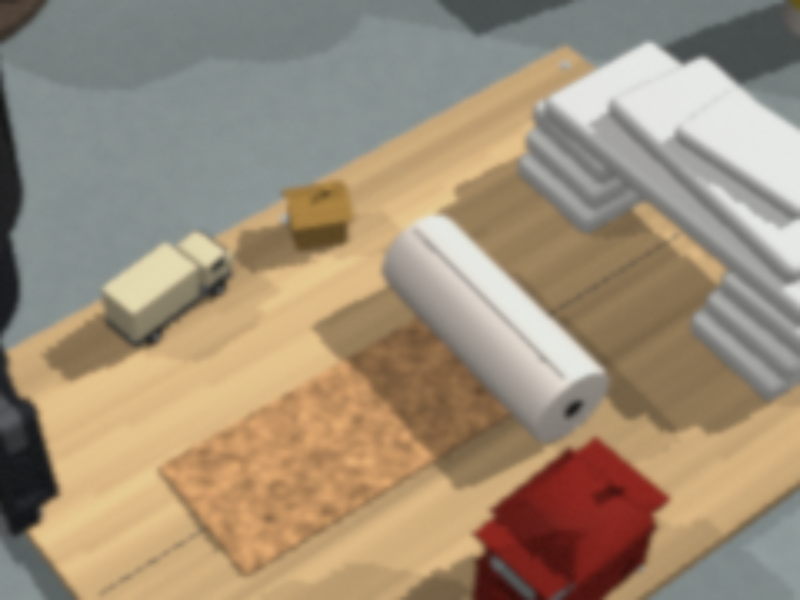

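The hand is clear. The roller lies square near the far end with its hub at crop (572,407), y≈0.130–0.134 against the edge at 0.143, and the models look undisturbed. I'll hand it in.

```bash
python3 - <<'E'
from h import *
c=shot('scene'); print(ray(c,401.6,272.1,.043)); t=shot('top'); print(rep(roller(t)[1])); print(arm.get_obs()['time'])
arm.close_job()
E
```

```text
[0.62510686 0.13366662 0.043     ]
(array([0.554 , 0.1303, 0.043 ]), np.float64(0.154), np.float64(0.0545), np.float64(-179.38))
21.1
the job is handed in; nothing more can be done
```

I rolled the white roller along the cork in eight light fingertip strokes on its top, using about 4–10 N. I then took the hand well clear and handed the job in at 21 s. No verdict was reported.

- **Rolling:** in mid-run checks the roller went half as far as the fingers, and its black line turned with it, so I saw no skidding.
- **Resting place:** the two cameras disagree by about 3 mm on the axis, at y≈0.130 m (top) and y≈0.134 m (scene). With the cork edge at y≈0.143 m, the axis lies about 9–14 mm before it, inside the 0–20 mm band.
- **Square and centred:** the roller is about 2° off square and about 7 mm off the strip's centre line. It did not move between the last two top-camera readings.
- **Other models:** in the last picture the hill, cabin, hut and lorry stood upright and looked unmoved. I judged that by eye and did not measure their positions again.

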